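Zero the peak pointer of the green press gauge

TASK

The green gauge still holds the peak reading of the last pressing. Take its black reset knob and turn it anticlockwise (seen from above) until the red pointer is back at the orange zero stop, then let go; leave the pointers of the blue and the yellow gauge where they are.

Things in the scene. Friction and masses are not known exactly. Their poses are not given: they have to be found in the camera images.
- green_knob (a joint): Reset knob of the GREEN-cased dial gauge (fixed, face up): angle in rad. 0 = red pointer against the orange zero stop, a hard stop; grows clockwise seen from above, starts at 0.65 to 1.3. Light friction, 0.06 N m; stays where left, no spring. The stop is an orange block 14 x 8 mm, its top 50 mm above the table, 48 mm from the knob's axis, just anticlockwise of the scale's zero mark.
- green_grip (a point): Grip point of the green gauge's knob, on its vertical turning axis, 70 mm above the table; turns with the knob. The knob is a black upright bar 44 mm long, 14 mm wide (grip across this), from 46 to 80 mm above the table, on a disc 42 mm across. x: along the bar towards the red pointer (7 mm wide, reaching 51 mm from the axis, at 43 to 46 mm height); z: up.
- blue_tip (a point): On the like gauge with the BLUE case: near the tip of its red pointer, 50 mm from its knob's axis, 44 mm above the table; x points outward, so the knob is 50 mm along -x. To be left as it reads. Each gauge: foot in the case's colour, 160 mm across, 8 mm high; case 128 mm across, rim 44 mm above the table, white face at 41 mm; a short brass pipe fitting on the side away from zero.
- yellow_tip (a point): On the like gauge with the YELLOW case (same sizes): near the tip of its red pointer, 50 mm from its knob's axis, 44 mm above the table; x points outward along the pointer. To be left as it reads.

How it is judged:
By the outcome, as a careful person would: the job done as asked, in the order asked, and still so for the second after the job is handed in, with the robot touching nothing.
It also fails if it takes over 32 s, if anything falls off the work surface, if the arm or the gripper's body presses on something with over 40 N, if the wrist force passes 120 N, or if a joint passes its speed limit or range.

ROBOT

A 6-joint arm with a two-finger parallel gripper is mounted at the origin on the work surface. World frame = base frame: x ahead of the robot, y to its left, z up, the work surface at z = 0. Lengths are in m, angles in rad, forces in N, time in s.
With the tool pointing down it reaches from about 0.275 to 0.85 m from the base axis. Payload 5.2 kg.
Tool frame: the origin (TCP) lies between the finger pads; the fingertips stand 14 mm ahead of it and the grasp point (between the pads) lies 5 mm behind it; z points along the fingers, y is the line along which they close (so a half turn about z gives the same grasp; the last joint's range is limited). The gripper opens to 85 mm and grips with 20 to 120 N. Pads are 22 mm wide; open, the fingers measure 114 mm over their backs; the gripper's body (76 mm by 85 mm) begins 54 mm behind the grasp point. The pads swing forward as they close: fully open they stand 13 mm farther back than shut.
Start: joints at [0.923, 0.259, 1.535, -0, 1.348, -0.203], TCP at [0.237, 0.496, 0.245] pointing down, gripper open.
Joint ranges: [-3.14, 3.14], [-0.91, 2.08], [0.19, 2.58], [-1.22, 4.36], [0.22, 2.71], [-3.12, 3.12]. Speed limits (rad/s): [2.57, 2.57, 3.14, 3.14, 3.14, 3.14].

INTERFACE

Orientations are given as [roll, pitch, yaw] about the fixed x, y, z axes, in that order (R = Rz(yaw) Ry(pitch) Rx(roll)).
In Python, from cell import * gives the robot as it stands.
- The arm moves only by the tool carry_out, never from a script. Its argument "commands" is a list of rows, each an object with "dp": the shift along the world's x, y, z each as a share of 0.04 m, from -1 to 1, a list of three; "rotation": the turn, a rotation vector about the world's x, y, z each as a share of 0.1 rad, from -1 to 1, a list of three. A call has 1 to 20 rows; each row shifts and turns the commanded pose from where the row before left it; what a row does not reach is not made up. A row lasts 1/12 s, in which the tool goes at most 41.7 mm and 7.16 degrees, less where a joint would pass 70% of its speed; a pose out of reach is approached as far as the arm can. A call with a number of a shift or a turn outside -1 to 1 is refused whole. A call with a gripper value outside its range is refused whole. "grip" is the closure, from 0 (fully open) to 1 (shut), set as the call begins (left out, the last holds). The fingers move at their own pace and stop on an object; "newtons" is the grip in N (left out, the last holds). Time passes only in rows, so rows that do not move let the fingers close. It gives the time, the measured TCP pose, the force, the opening and the grip force at its end, in the units of the state.
- sense(): the state, without advancing time (a new reading comes with each control period).
- read_camera(name): name is "side" or "top" or "wrist"; returns a dict with "pixels" (480x640x3 uint8, red, green, blue), "depth" (480x640 float32, m along the optical axis (not along the pixel's ray), 0 where there is no reading), "mtx" (3x3 intrinsics, pixels), "rvec" (rotation vector, rad) and "tvec" (3), from world to camera coordinates, as OpenCV has them. Camera axes: x right, y down, z forward; pixel columns grow to the right and rows downward; lengths in m; the calibration is good to about 2 mm. A picture is of the moment at which its call begins.
- job_done(): hands the job in; it is judged then, once.
The state is a dict: "time_s": time; "joints": joint angles; "joint_vel": joint speeds; "joint_torque": joint torques, N m; "eef_pos": TCP position; "ee_rot": TCP orientation; "force": force on the tool from outside, world axes, zero at the start; "wrist_torque": the same for the moment, N m; "opening": finger opening in m; "grip_force": force on a finger pad.
Only numpy, scipy, OpenCV 4.12 (cv2) and the standard library are available. Lean on these libraries where they do the work, as an engineer would, in place of code of your own. Each camera call takes 0.05 s, during which the arm holds its last target. There are 200 camera calls.

## Working session

There is one attempt and no reset: what is moved stays moved. The work goes in short steps, Python scripts to look and compute and a tool call to move; the robot and the scene stay as the last step left them, time stands still between calls to the robot, and variables do not carry over. Pictures are saved under pics/ and viewed, at most 10 in all, crops included, and the job is handed in when it is done.

Besides the shell and the picture viewer there is one more tool, called after "Call:" by a JSON object that holds its "op" and its "data". carry_out: Moves the arm, as the interface text tells. Its arguments: {"type":"object","properties":{"commands":{"type":"array"},"grip":{"type":"number"},"newtons":{"type":"number"}},"required":["commands"]}

```bash
mkdir -p pics; cat > h.py <<'E'
from cell import *
import numpy as np, cv2
def save(n,f):
    c=read_camera(n); cv2.imwrite('pics/'+f,c['pixels'][:,:,::-1]); np.savez('pics/'+f[:-4]+'.npz',**c); return c
def plane(c,uv,z):
    R=cv2.Rodrigues(np.array(c['rvec'],float))[0]; t=np.array(c['tvec'],float).ravel()
    uv=np.atleast_2d(uv).astype(float)
    d=np.c_[uv,np.ones(len(uv))]@np.linalg.inv(c['mtx']).T@R
    o=-R.T@t
    return o+d*((z-o[2])/d[:,2])[:,None]
def proj(c,P):
    return cv2.projectPoints(np.atleast_2d(np.array(P,float)),np.array(c['rvec'],float),np.array(c['tvec'],float),c['mtx'],None)[0][:,0]
E
python3 - <<'E'
from h import *
c=save('top','top1.png'); print(sense())
h=cv2.cvtColor(c['pixels'],cv2.COLOR_RGB2HSV)
for n,lo,hi in [('green',(40,80,40),(85,255,255)),('blue',(95,100,40),(130,255,255)),('yellow',(22,120,80),(35,255,255)),('red',(0,150,80),(6,255,255)),('orange',(8,150,120),(19,255,255))]:
    m=cv2.inRange(h,lo,hi); k,l,s,ce=cv2.connectedComponentsWithStats(m)
    for i in range(1,k):
        if s[i,4]>25: print(n,s[i],ce[i].round(1),plane(c,ce[i],0.045)[0].round(3))
E
```

```text
{'time_s': 0.05, 'joints': array([ 9.23208562e-01,  2.59288140e-01,  1.53608249e+00,  3.10384341e-05,
        1.34802822e+00, -2.02805699e-01]), 'joint_vel': array([-4.59498789e-04,  9.43539549e-06, -1.69142662e-03, -2.41563409e-04,
        1.42072097e-03, -2.62941049e-03]), 'joint_torque': array([ 1.60622345e-03, -4.47368217e+01, -2.91565686e+01, -4.60618485e-04,
        6.03998851e-03,  4.15949626e-05]), 'eef_pos': array([0.23630161, 0.49608537, 0.24450445]), 'ee_rot': array([-3.13982957e+00, -3.93438932e-04,  2.69680336e+00]), 'force': array([ 0.50970259,  0.77911512, -0.30726128]), 'wrist_torque': array([ 0.0025672 ,  0.02793562, -0.01178417]), 'grip_force': 0.0, 'opening': 0.085499539023842}
green [ 411  241   84   83 2158] [445.8 280.5] [ 0.511 -0.247  0.045]
blue [ 270  218   82   83 1762] [312.4 258.8] [ 0.544 -0.003  0.045]
yellow [ 23 171  23  22 243] [ 31.5 182.6] [0.671 0.512 0.045]
red [311 258  20  20  68] [319.3 266.7] [ 0.53  -0.016  0.045]
red [180 260  13  13  37] [186.2 265.7] [0.526 0.225 0.045]
red [471 267  11   8  27] [476.1 270.5] [ 0.531 -0.302  0.045]
red [168 271  10   9  40] [172.1 274.9] [0.509 0.25  0.045]
red [464 276   9   7  33] [468.1 279.1] [ 0.515 -0.288  0.045]
orange [     0     42    640    438 199047] [303.9 276.1] [0.513 0.011 0.045]
orange [ 202   77  107   74 6845] [255.8 113.2] [0.809 0.107 0.045]
orange [175 248   5   8  26] [176.8 251.7] [0.551 0.243 0.045]
orange [198 252  15  22  55] [205.1 262. ] [0.534 0.191 0.045]
orange [449 253   5   7  32] [450.8 256.1] [ 0.556 -0.256  0.045]
orange [193 284  17  27  68] [201.6 299.5] [0.466 0.195 0.045]
```

View pics/top1.png

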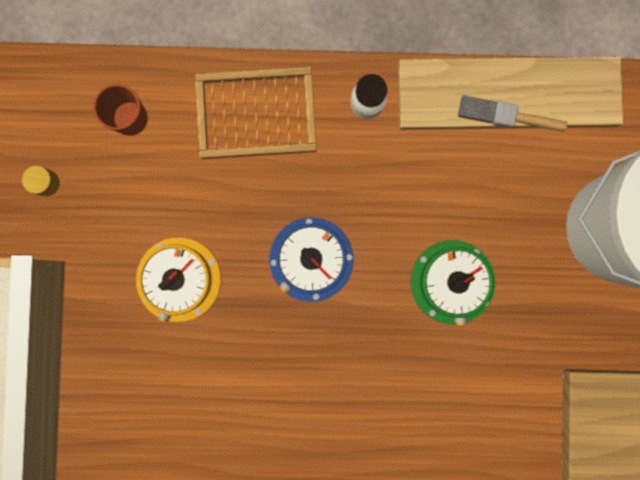

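The top view shows yellow (178,280), blue (311,259) and green (453,282). The green pointer points to (478,268) with its stop at (451,256). There is a tall grey object at the right edge, around (610,220). Next I'll get the heights and the green gauge geometry.

```bash
python3 - <<'E'
from h import *
c=dict(np.load('pics/top1.npz'))
R=cv2.Rodrigues(c['rvec'])[0]; t=c['tvec'].ravel(); print('cam',-R.T@t)
v,u=np.mgrid[0:480,0:640]; d=c['depth']
P=(np.stack([u,v,np.ones_like(u)],-1)@np.linalg.inv(c['mtx']).T*d[...,None]-t)@R
z=P[...,2]
for x in range(0,640,64): print(x,[round(float(z[y:y+60,x:x+64].max()),2) for y in range(0,480,60)])
q=(z>.1)&(u>540)&(v<300); print('grey',P[q].min(0),P[q].max(0))
h=cv2.cvtColor(c['pixels'],cv2.COLOR_RGB2HSV)
win=(u>400)&(u<505)&(v>230)&(v<335)
w=(win&(h[...,1]<60)&(h[...,2]>150)).astype(np.uint8)
cn=max(cv2.findContours(w,0,1)[0],key=cv2.contourArea); e=cv2.fitEllipse(cv2.convexHull(cn)); print('face',e,plane(c,e[0],.041))
k=(win&(h[...,2]<60)&(z>.06)); print('knob top',P[k].mean(0),k.sum())
g=cv2.inRange(h,(40,80,40),(85,255,255))*win.astype(np.uint8)
e=cv2.fitEllipse(cv2.convexHull(np.argwhere(g)[:,::-1].astype(np.int32))); print('foot',e,plane(c,e[0],.008))
save('side','side1.png')
E
```

```text
cam [ 0.51480722 -0.00629205  1.05056547]
0 [1.05, 1.05, 1.05, 1.05, 1.05, 1.05, 1.05, 1.05]
64 [1.05, 1.05, 1.05, 1.05, 1.05, 1.05, 1.05, 1.05]
128 [1.05, 1.05, 1.05, 1.05, 1.05, 1.05, 1.05, 1.05]
192 [1.05, 1.05, 1.05, 1.05, 1.05, 1.05, 1.05, 1.05]
256 [1.05, 1.05, 1.05, 1.05, 1.05, 1.05, 1.05, 1.05]
320 [1.05, 1.05, 1.05, 1.05, 1.05, 1.05, 1.05, 1.05]
384 [1.05, 1.05, 1.05, 1.05, 1.05, 1.05, 1.05, 1.05]
448 [1.05, 1.05, 1.05, 1.05, 1.05, 1.05, 1.05, 1.05]
512 [1.05, 1.05, 1.05, 1.05, 1.05, 1.05, 1.05, 1.05]
576 [1.05, 1.05, 1.05, 1.05, 1.05, 1.05, 1.05, 1.05]
grey [ 0.50841389 -0.56404855  0.10003094] [ 0.72695005 -0.00629205  1.05056547]
face ((457.40985107421875, 281.92486572265625), (62.037593841552734, 62.85981750488281), 136.12852478027344) [[ 0.50906251 -0.26943802  0.041     ]]
knob top [ 0.50656421 -0.25954276  0.08925439] 169
foot ((452.5832214355469, 281.8276062011719), (83.02169036865234, 83.84575653076172), 126.0664291381836) [[ 0.5088318  -0.26891711  0.008     ]]
```

View pics/side1.png

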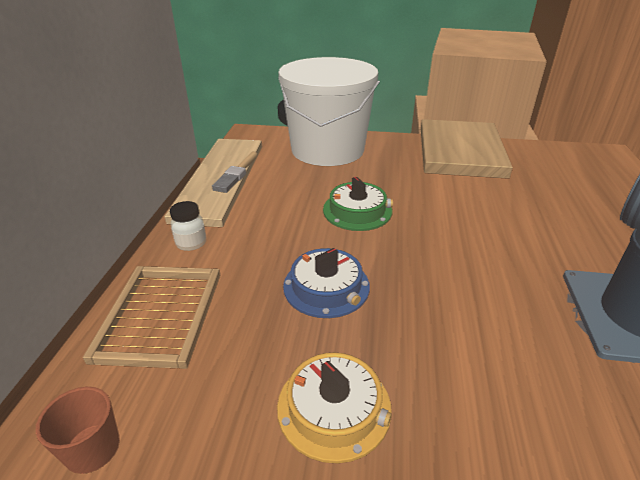

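The side view shows the green gauge at (358,200) with its knob upright, and the bucket behind it, clear of the grasp. The green axis is at about (0.509, -0.269) and the bar lies at about -56°. Moving above it.

Call:
{"op": "carry_out", "data": {"commands": [{"dp": [0.34,-0.95,0],"rotation": [0,0,-0.27]},{"dp": [0.34,-0.95,0],"rotation": [0,0,-0.27]},{"dp": [0.34,-0.95,0],"rotation": [0,0,-0.27]},{"dp": [0.34,-0.95,0],"rotation": [0,0,-0.27]},{"dp": [0.34,-0.95,0],"rotation": [0,0,-0.27]},{"dp": [0.34,-0.95,0],"rotation": [0,0,-0.27]},{"dp": [0.34,-0.95,0],"rotation": [0,0,-0.27]},{"dp": [0.34,-0.95,0],"rotation": [0,0,-0.27]},{"dp": [0.34,-0.95,0],"rotation": [0,0,-0.27]},{"dp": [0.34,-0.95,0],"rotation": [0,0,-0.27]},{"dp": [0.34,-0.95,0],"rotation": [0,0,-0.27]},{"dp": [0.34,-0.95,0],"rotation": [0,0,-0.27]},{"dp": [0.34,-0.95,0],"rotation": [0,0,-0.27]},{"dp": [0.34,-0.95,0],"rotation": [0,0,-0.27]},{"dp": [0.34,-0.95,0],"rotation": [0,0,-0.27]},{"dp": [0.34,-0.95,0],"rotation": [0,0,-0.27]},{"dp": [0.34,-0.95,0],"rotation": [0,0,-0.27]},{"dp": [0.34,-0.95,0],"rotation": [0,0,-0.27]},{"dp": [0.34,-0.95,0],"rotation": [0,0,-0.27]},{"dp": [0.34,-0.95,0],"rotation": [0,0,-0.27]}], "grip": 0}}

```text
time_s: 1.77
eef_pos: [0.5087, -0.2654, 0.2447]
ee_rot: [-3.141, -0.001, 2.155]
force: [1.1, -0.1, 1.3]
opening: 0.0853
grip_force: 0.0
```

Call:
{"op": "carry_out", "data": {"commands": [{"dp": [0,0,0],"rotation": [0,0,0]},{"dp": [0,0,0],"rotation": [0,0,0]},{"dp": [0,0,0],"rotation": [0,0,0]}]}}

```text
time_s: 2.02
eef_pos: [0.5081, -0.2631, 0.2444]
ee_rot: [-3.141, -0.002, 2.156]
force: [-1.0, 0.4, 0.2]
opening: 0.0853
grip_force: 0.0
```

```bash
python3 - <<'E'
from h import *
c=save('wrist','w1.png'); s=sense(); print(s['eef_pos'],s['ee_rot'],s['time_s'],s['force'])
R=cv2.Rodrigues(c['rvec'])[0]; print(-R.T@c['tvec'].ravel())
h=cv2.cvtColor(c['pixels'],cv2.COLOR_RGB2HSV)
for n,lo,hi in [('red',(0,150,80),(6,255,255)),('orange',(8,150,120),(19,255,255))]:
    m=cv2.inRange(h,lo,hi); k,l,st,ce=cv2.connectedComponentsWithStats(m)
    for i in range(1,k):
        if st[i,4]>100: print(n,st[i],ce[i].round(1),plane(c,ce[i],0.046)[0].round(4))
E
```

```text
[ 0.50811485 -0.26239244  0.24482093] [-3.14138107e+00 -1.74625659e-03  2.15736722e+00] 2.0667 [-0.12793573  1.02004741  0.8227313 ]
[ 0.46319379 -0.19440307  0.37382612]
red [310 230   8  45 291] [312.8 253.2] [ 0.5264 -0.2969  0.046 ]
orange [     0      0    640    480 219894] [306.7 205.7] [ 0.5008 -0.2666  0.046 ]
orange [364 223  19  17 210] [372.7 231.3] [ 0.5559 -0.2551  0.046 ]
```

View pics/w1.png

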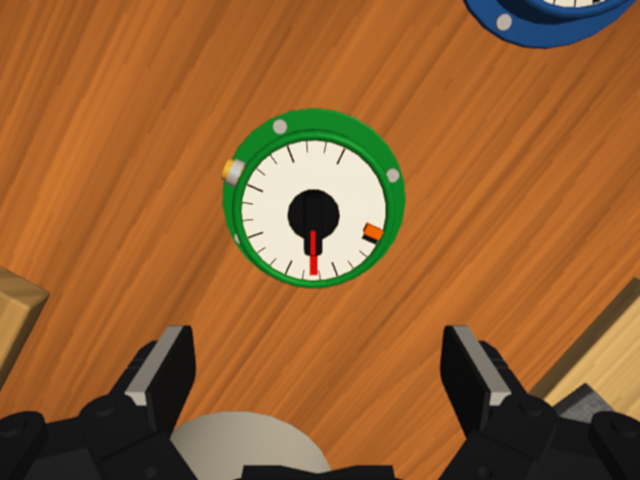

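The wrist view shows the knob at (313,215), with its pointer straight down to (313,274) and the stop at (373,232). The bar is already well aligned with the gripper. Refining the axis and angle.

```bash
python3 - <<'E'
from h import *
c=dict(np.load('pics/w1.npz')); h=cv2.cvtColor(c['pixels'],cv2.COLOR_RGB2HSV)
v,u=np.mgrid[0:480,0:640]; win=(u>220)&(u<408)&(v>105)&(v<290)
w=(win&(h[...,1]<60)&(h[...,2]>150)).astype(np.uint8)
cn=max(cv2.findContours(w,0,1)[0],key=cv2.contourArea); e=cv2.fitEllipse(cv2.convexHull(cn)); C=plane(c,e[0],.041)[0]; print('face',e,C)
m=cv2.inRange(h,(0,150,80),(6,255,255))*win.astype(np.uint8); m[:256]=0
p=np.argwhere(m)[:,::-1]; P=plane(c,p,.046)
l=cv2.fitLine(P[:,:2].astype(np.float32),2,0,.01,.01).ravel(); print('pointer mean',P.mean(0),'line deg',np.degrees(np.arctan2(l[1],l[0])), 'from centre', np.degrees(np.arctan2(*(P.mean(0)-C)[[1,0]])))
mt=cv2.inRange(h,(0,150,80),(6,255,255))*win.astype(np.uint8); mt[245:]=0
print('top stripe', plane(c,np.argwhere(mt)[:,::-1].mean(0),.08))
o=cv2.inRange(h,(8,150,120),(19,255,255))*((u>355)&(u<390)&(v>218)&(v<245)).astype(np.uint8)
O=plane(c,np.argwhere(o)[:,::-1],.05).mean(0); print('stop',O,np.linalg.norm((O-C)[:2]),np.degrees(np.arctan2(*(O-C)[[1,0]])))
E
```

```text
face ((313.3053894042969, 209.8502655029297), (139.0266876220703, 143.4343719482422), 95.29048156738281) [ 0.50756361 -0.26762926  0.041     ]
pointer mean [ 0.53236578 -0.30546898  0.046     ] line deg -55.586613 from centre -56.75702817958602
top stripe [[ 0.51297411 -0.27618403  0.08      ]]
stop [ 0.55482634 -0.25435508  0.05      ] 0.04909144472078177 15.687886548797895
```

Call:
{"op": "carry_out", "data": {"commands": [{"dp": [0,-0.06,-0.55],"rotation": [0,0,0]},{"dp": [0,-0.06,-0.55],"rotation": [0,0,0]},{"dp": [0,0,-0.55],"rotation": [0,0,0]},{"dp": [0,0,-0.55],"rotation": [0,0,0]},{"dp": [0,0,-0.55],"rotation": [0,0,0]},{"dp": [0,0,-0.55],"rotation": [0,0,0]},{"dp": [0,0,-0.55],"rotation": [0,0,0]},{"dp": [0,0,-0.55],"rotation": [0,0,0]},{"dp": [0,0,0],"rotation": [0,0,0]},{"dp": [0,0,0],"rotation": [0,0,0]},{"dp": [0,0,0],"rotation": [0,0,0]}]}}

```text
time_s: 2.98
eef_pos: [0.5093, -0.2679, 0.0708]
ee_rot: [3.141, 0.002, 2.158]
force: [-0.2, -1.3, 0.3]
opening: 0.0852
grip_force: 0.0
```

Call:
{"op": "carry_out", "data": {"commands": [{"dp": [-0.02,0,-0.07],"rotation": [0,0,0]},{"dp": [0,0,0],"rotation": [0,0,0]},{"dp": [0,0,0],"rotation": [0,0,0]},{"dp": [0,0,0],"rotation": [0,0,0]},{"dp": [0,0,0],"rotation": [0,0,0]},{"dp": [0,0,0],"rotation": [0,0,0]},{"dp": [0,0,0],"rotation": [0,0,0]},{"dp": [0,0,0],"rotation": [0,0,0]},{"dp": [0,0,0],"rotation": [0,0,0]},{"dp": [0,0,0],"rotation": [0,0,0]},{"dp": [0,0,0],"rotation": [0,0,0]},{"dp": [0,0,0],"rotation": [0,0,0]}], "grip": 1, "newtons": 30}}

```text
time_s: 3.98
eef_pos: [0.5077, -0.2686, 0.0669]
ee_rot: [-3.141, 0.0, 2.157]
force: [-3.1, -1.4, 6.5]
opening: 0.0136
grip_force: 32.2
```

```bash
python3 -c "
from h import *
s=sense(); print({k:s[k] for k in ('time_s','eef_pos','ee_rot','force','wrist_torque','opening','grip_force')})"
```

```text
{'time_s': 3.9833, 'eef_pos': array([ 0.50768167, -0.2686176 ,  0.06687427]), 'ee_rot': array([-3.14120038e+00,  3.41724564e-04,  2.15676944e+00]), 'force': array([-3.05248562, -1.44105742,  6.45177291]), 'wrist_torque': array([-0.08434953,  0.4315415 ,  0.01662   ]), 'opening': 0.013614464511663333, 'grip_force': 32.21409201622009}
```

Gripped (13.6 mm). Turning anticlockwise by 0.95 rad first.

Call:
{"op": "carry_out", "data": {"commands": [{"dp": [0,0,0],"rotation": [0,0,0.5]},{"dp": [0,0,0],"rotation": [0,0,0.5]},{"dp": [0,0,0],"rotation": [0,0,0.5]},{"dp": [0,0,0],"rotation": [0,0,0.5]},{"dp": [0,0,0],"rotation": [0,0,0.5]},{"dp": [0,0,0],"rotation": [0,0,0.5]},{"dp": [0,0,0],"rotation": [0,0,0.5]},{"dp": [0,0,0],"rotation": [0,0,0.5]},{"dp": [0,0,0],"rotation": [0,0,0.5]},{"dp": [0,0,0],"rotation": [0,0,0.5]},{"dp": [0,0,0],"rotation": [0,0,0.5]},{"dp": [0,0,0],"rotation": [0,0,0.5]},{"dp": [0,0,0],"rotation": [0,0,0.5]},{"dp": [0,0,0],"rotation": [0,0,0.5]},{"dp": [0,0,0],"rotation": [0,0,0.5]},{"dp": [0,0,0],"rotation": [0,0,0.5]},{"dp": [0,0,0],"rotation": [0,0,0.5]},{"dp": [0,0,0],"rotation": [0,0,0.5]},{"dp": [0,0,0],"rotation": [0,0,0.5]},{"dp": [0,0,0],"rotation": [0,0,0]}]}}

```text
time_s: 5.65
eef_pos: [0.5069, -0.27, 0.0669]
ee_rot: [-3.139, -0.001, 3.11]
force: [-6.3, -4.7, 5.0]
opening: 0.0135
grip_force: 32.2
```

```bash
python3 -c "
from h import *
s=sense(); print({k:s[k] for k in ('time_s','eef_pos','ee_rot','force','wrist_torque','opening','grip_force')})
save('wrist','w2.png')"
```

```text
{'time_s': 5.65, 'eef_pos': array([ 0.50688882, -0.26996765,  0.06687585]), 'ee_rot': array([-3.13915503e+00, -1.37055616e-03,  3.10964342e+00]), 'force': array([-6.2775631 , -4.66218901,  4.98389625]), 'wrist_torque': array([-0.88326836,  1.05717698,  0.0449749 ]), 'opening': 0.013514168008060204, 'grip_force': 32.20228135585785}
```

View pics/w2.png

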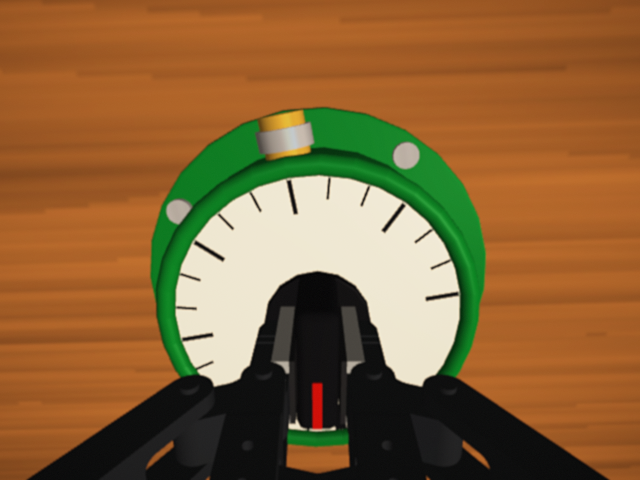

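The view shows the knob held, with its red stripe at (317,405). The moment about z is only friction, so the stop has not been reached. Continuing in small steps.

Call:
{"op": "carry_out", "data": {"commands": [{"dp": [0,0,0],"rotation": [0,0,0.2]},{"dp": [0,0,0],"rotation": [0,0,0.2]},{"dp": [0,0,0],"rotation": [0,0,0.2]},{"dp": [0,0,0],"rotation": [0,0,0]}]}}

```text
time_s: 6.03
eef_pos: [0.5069, -0.2701, 0.0669]
ee_rot: [-3.139, -0.001, -3.115]
force: [-6.6, -6.7, 5.0]
opening: 0.0134
grip_force: 32.2
```

```bash
python3 -c "
from h import *
s=sense(); print({k:s[k] for k in ('time_s','eef_pos','ee_rot','force','wrist_torque')})"
```

```text
{'time_s': 6.0333, 'eef_pos': array([ 0.50689422, -0.27005845,  0.06689496]), 'ee_rot': array([-3.13910053e+00, -1.48821079e-03, -3.11514718e+00]), 'force': array([-6.60436727, -6.69032865,  5.02410609]), 'wrist_torque': array([-0.96528515,  1.11422048,  0.03586638])}
```

Call:
{"op": "carry_out", "data": {"commands": [{"dp": [0,0,0],"rotation": [0,0,0.2]},{"dp": [0,0,0],"rotation": [0,0,0.2]},{"dp": [0,0,0],"rotation": [0,0,0]}]}}

```text
time_s: 6.28
eef_pos: [0.5069, -0.2701, 0.0669]
ee_rot: [-3.139, -0.002, -3.075]
force: [-7.2, -5.4, 5.2]
opening: 0.0129
grip_force: 32.2
```

```bash
python3 -c "
from h import *
s=sense(); print({k:s[k] for k in ('time_s','eef_pos','ee_rot','force','wrist_torque')})"
```

```text
{'time_s': 6.2833, 'eef_pos': array([ 0.50687871, -0.27014624,  0.06689066]), 'ee_rot': array([-3.13905348e+00, -1.60359829e-03, -3.07513579e+00]), 'force': array([-7.18205438, -5.36721687,  5.16341333]), 'wrist_torque': array([-0.9176659 ,  1.10407041,  0.08408913])}
```

Call:
{"op": "carry_out", "data": {"commands": [{"dp": [0,0,0],"rotation": [0,0,0.2]},{"dp": [0,0,0],"rotation": [0,0,0.2]},{"dp": [0,0,0],"rotation": [0,0,0]}]}}

```text
time_s: 6.53
eef_pos: [0.5069, -0.2702, 0.0669]
ee_rot: [-3.139, -0.002, -3.035]
force: [-7.0, -7.0, 4.4]
opening: 0.0134
grip_force: 32.1
```

```bash
python3 -c "
from h import *
s=sense(); print({k:s[k] for k in ('time_s','eef_pos','ee_rot','force','wrist_torque','opening')})
save('side','side2.png'); c=save('top','top2.png')
cv2.imwrite('pics/s2c.png',cv2.resize(np.hstack([cv2.imread('pics/side2.png')[140:240,300:420],cv2.imread('pics/top2.png')[230:330,400:520]]),None,fx=3.3,fy=3.3,interpolation=2))"
```

```text
{'time_s': 6.5333, 'eef_pos': array([ 0.5068984 , -0.27020378,  0.06688471]), 'ee_rot': array([-3.13901517e+00, -1.69509720e-03, -3.03516664e+00]), 'force': array([-7.0098368 , -7.00547445,  4.35060897]), 'wrist_torque': array([-0.99689651,  1.14067336,  0.06461614]), 'opening': 0.013368485828084182}
```

View pics/s2c.png

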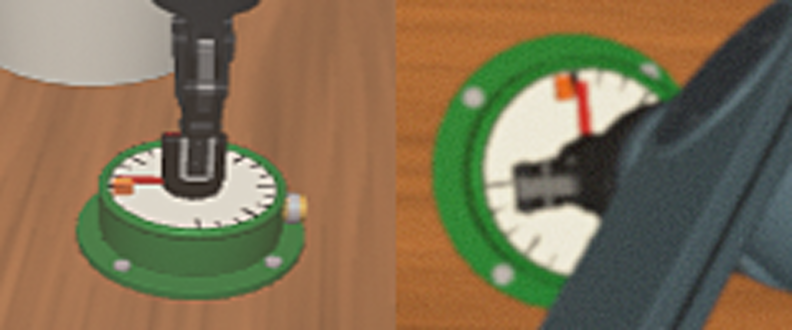

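The crops show the red pointer just beside the orange block, nearly touching at (578,88) in the right half. I'll press on gently until the moment rises.

Call:
{"op": "carry_out", "data": {"commands": [{"dp": [0,0,0],"rotation": [0,0,0.2]},{"dp": [0,0,0],"rotation": [0,0,0.2]},{"dp": [0,0,0],"rotation": [0,0,0]}]}}

```text
time_s: 6.88
eef_pos: [0.5069, -0.2703, 0.0669]
ee_rot: [-3.139, -0.002, -2.995]
force: [-6.1, -7.8, 5.0]
opening: 0.0135
grip_force: 32.1
```

```bash
python3 -c "
from h import *
s=sense(); print({k:s[k] for k in ('time_s','eef_pos','ee_rot','force','wrist_torque','opening')})"
```

```text
{'time_s': 6.8833, 'eef_pos': array([ 0.50690769, -0.27027578,  0.06688681]), 'ee_rot': array([-3.13893637e+00, -1.76314972e-03, -2.99513609e+00]), 'force': array([-6.07156926, -7.815251  ,  5.03965632]), 'wrist_torque': array([-1.00194966,  1.110892  ,  0.02397014]), 'opening': 0.013451380994859586}
```

Call:
{"op": "carry_out", "data": {"commands": [{"dp": [0,0,0],"rotation": [0,0,0.2]},{"dp": [0,0,0],"rotation": [0,0,0.2]},{"dp": [0,0,0],"rotation": [0,0,0]}]}}

```text
time_s: 7.13
eef_pos: [0.5069, -0.2703, 0.0669]
ee_rot: [-3.139, -0.002, -2.957]
force: [-8.5, -7.2, 4.7]
opening: 0.0136
grip_force: 40.3
```

```bash
python3 -c "
from h import *
s=sense(); print({k:s[k] for k in ('time_s','eef_pos','ee_rot','force','wrist_torque','opening')})"
```

```text
{'time_s': 7.1333, 'eef_pos': array([ 0.50687716, -0.27027544,  0.06688438]), 'ee_rot': array([-3.13948750e+00, -1.57355950e-03, -2.95738763e+00]), 'force': array([-8.5293902 , -7.18216936,  4.7430795 ]), 'wrist_torque': array([-1.03453418,  1.16793808, -0.92976069]), 'opening': 0.013553341807081397}
```

The moment jumped to -0.93 N m, so the pointer is hard on the stop. Letting go and rising.

Call:
{"op": "carry_out", "data": {"commands": [{"dp": [0,0,0],"rotation": [0,0,0]},{"dp": [0,0,0],"rotation": [0,0,0]},{"dp": [0,0,0],"rotation": [0,0,0]},{"dp": [0,0,0],"rotation": [0,0,0]},{"dp": [0,0,0],"rotation": [0,0,0]},{"dp": [0,0,0],"rotation": [0,0,0]},{"dp": [0,0,0],"rotation": [0,0,0]},{"dp": [0,0,0],"rotation": [0,0,0]},{"dp": [0,0,0],"rotation": [0,0,0]},{"dp": [0,0,0],"rotation": [0,0,0]}], "grip": 0}}

```text
time_s: 7.97
eef_pos: [0.5079, -0.2683, 0.0665]
ee_rot: [-3.142, 0.0, -2.956]
force: [0.2, -0.4, 0.7]
opening: 0.0853
grip_force: 0.0
```

Call:
{"op": "carry_out", "data": {"commands": [{"dp": [0,0,0.4],"rotation": [0,0,0]},{"dp": [0,0,0.5],"rotation": [0,0,0]},{"dp": [0,0,0.6],"rotation": [0,0,0]},{"dp": [0,0,0.6],"rotation": [0,0,0]},{"dp": [0,0,0.6],"rotation": [0,0,0]},{"dp": [0,0,0.6],"rotation": [0,0,0]},{"dp": [0,0,0.6],"rotation": [0,0,0]},{"dp": [0,0,0.6],"rotation": [0,0,0]},{"dp": [-0.9,0,0],"rotation": [0,0,0]},{"dp": [-0.9,0,0],"rotation": [0,0,0]},{"dp": [0,0,0],"rotation": [0,0,0]},{"dp": [0,0,0],"rotation": [0,0,0]}]}}

```text
time_s: 8.97
eef_pos: [0.4345, -0.2681, 0.2469]
ee_rot: [-3.141, 0.0, -2.958]
force: [0.1, -0.2, 0.7]
opening: 0.0856
grip_force: 0.0
```

```bash
python3 -c "
from h import *
c=save('wrist','w3.png'); save('side','side3.png'); s=sense(); print(s['time_s'],s['eef_pos'],s['force'])
b=proj(c,[[.507,-.268,.045]])[0]; print(b)
a=cv2.imread('pics/w3.png'); g=cv2.resize(cv2.imread('pics/side3.png')[160:240,310:410],None,fx=3,fy=3,interpolation=2)
a[:240,:300]=g; cv2.imwrite('pics/w3c.png',a)"
```

```text
9.0667 [ 0.43629497 -0.26862146  0.24691391] [ 0.0286305   0.41781653 -0.37788009]
[302.035994   287.66970439]
```

View pics/w3.png

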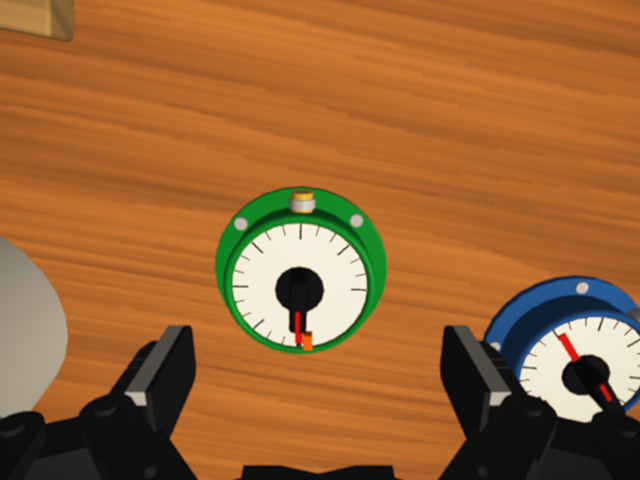

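The wrist view shows the green pointer at (299,342) against the orange block at (308,341); blue is untouched. One zoom to confirm there is no gap.

```bash
python3 -c "
from h import *
a=cv2.imread('pics/w3.png')[275:360,255:355]; b=cv2.imread('pics/side3.png')[160:240,305:405]
cv2.imwrite('pics/z.png',np.hstack([cv2.resize(a,(400,340),interpolation=2),cv2.resize(b,(400,340),interpolation=2)]))
for f in ('top1','top3'):
    if f=='top3': save('top','top3.png')
    h=cv2.cvtColor(cv2.imread('pics/'+f+'.png'),cv2.COLOR_BGR2HSV); m=cv2.inRange(h,(0,150,80),(6,255,255))
    print([np.argwhere(m[230:330,x:x+100]).mean(0).round(1) for x in (130,262,405)])
"
```

```text
[array([40.5, 48.9]), array([36.7, 57.3]), array([45.2, 66.7])]
[array([40.3, 49.1]), array([36.8, 57.4]), array([38.9, 53.9])]
```

View pics/z.png

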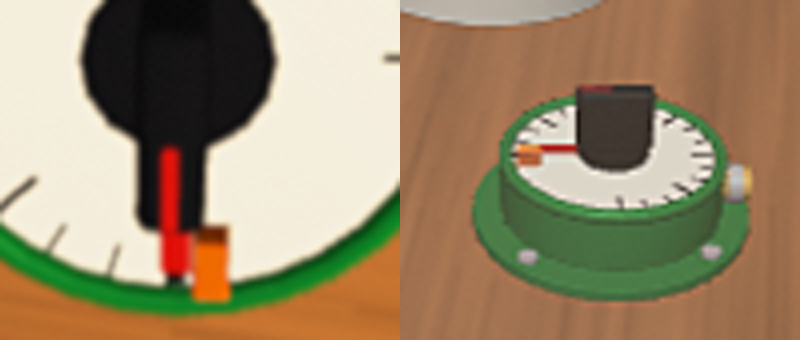

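The zoom shows the pointer resting on the stop over the zero mark at (175,275), and the blue and yellow readings have not changed.

```bash
python3 -c "
from cell import *
print(job_done())"
```

```text
the job is handed in; nothing more can be done
None
```

The green gauge's red pointer is back against the orange zero stop, the knob has been released, the blue and yellow pointers read as before, and the job is handed in (about 9 s of the 32 s used).

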